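# Back a ham press off from hard to light and set its pawl again

## Task

The ham mould in the press has had its hard pressing and should now stand under light pressure only: throw the pawl's release lever over, take the strain off with the crank (press a touch further, without squeezing the ham noticeably harder) until the pawl springs clear, and let the crank back slowly under control until it no longer pushes against you and stays put by itself the plate still bearing lightly on the mould's lid (it must not lift off it). Never force the wheel back against the pawl and never let go of the crank, or let it fly back, while it still pushes. Finally throw the lever back again so that the pawl lies on the ratchet wheel, and leave the salt, pepper and lemon beside the press alone.

Things in the scene. Friction and masses are not known exactly. Their poses are not given: they have to be found in the camera images.
- press: Frame of the bench press, fixed: steel base 200 x 190 mm, two posts, aluminium head block 164 to 222 mm up. Origin: centre of the underside, on the worktop; x runs from its front (robot side) to its back, y to its left, z up. A level shaft runs through the head along y at x = 20, z = 193 mm: ratchet wheel and pawl on its left end, crank on its right; inside, a pinion drives the rack of the plate.
- shaft (a joint): Turn of shaft, wheel and crank, rad; about 0 at the start. Positive = pressing: wheel top and crank handle go to the press's front, the plate goes down 7 mm per rad. Stiff: 0.085 N m (1.1 N at the handle) turns it, a smaller load leaves it put. The lid's push drives it back: 45 to 150 N at the start (not measured), 63 N less per rad back; 10 N is 0.9 N at the handle.
- crank_grip (a point): Middle of the crank's black handle, which lies level along the press's y and points right: 22 mm thick, from 95 to 173 mm right of the middle plane (this point: 140 mm), turning freely on its pin. It circles the shaft at 80 mm radius: at shaft = 0 it is 57 mm in front of and 57 mm above the shaft; turned backward it rises over the top.
- shaft_point (a point): Centre of the ratchet wheel, on the shaft axis, 84 mm left of the press's middle plane.
- wheel: Steel shaft, ratchet wheel and crank (balanced by a round counterweight opposite its handle), one piece. Wheel: 86 mm over the tooth tips, 68 mm at the roots, 10 mm thick, 16 saw teeth. Origin on the shaft axis in the press's middle plane.
- pawl: Dark steel pawl, 8 mm thick, 50 mm long, reaching from its pivot forward to the top of the wheel; its nose between two teeth stops the wheel turning backward. The lever moves it through a spring, so with the lever thrown back the pawl stays trapped while the wheel bears on it, and springs clear once the shaft is turned 0.04 to 0.1 rad in the pressing direction. Origin: on its pivot.
- pawl_tip (a point): Lower end of the pawl's nose: 34 to 36 mm from shaft_point when between two teeth, up to 44 mm when lying on a tooth, about 62 mm when sprung clear.
- lever_turn (a joint): Turn of the pawl's release lever, rad: 0 = to the front (the spring presses the pawl into the wheel), 0.9 = to the back (the spring pulls it clear); a stop at each end. Its pivot, also the pawl's, is level along y, 48 mm behind and 50 mm above the shaft axis. Stiff (0.15 N m, up to 4 N at its pin): it stays where it is put.
- lever_grip (a point): Middle of the release lever's black pin, 14 mm thick, level along the press's y, from 100 to 140 mm left of the middle plane (this point: 122 mm). It circles the lever's pivot at 55 mm radius: 50 mm above the pivot and 24 mm in front of it at lever 0, 24 mm behind it at 0.9.
- ram: Toothed rack with the round pressing plate (60 mm wide, 9 mm thick) at its foot; goes up and down with the shaft; its own weight, 15 N, bears on the lid. Origin: centre of the plate's underside, about 113 mm above the worktop at the start.
- mould: Round stainless ham mould, 84 mm wide, 80 mm high, fixed under the plate, with a sprung lid carrying a white pad (34 mm wide) that the plate bears on. The lid follows the plate up until its spring is slack; how full the mould is differs each time, so the pressure must be felt at the crank. Origin: centre of its underside, 22 mm above the worktop.
- salt_shaker: Glass salt shaker, 44 x 44 x 90 mm, standing loose left of the press. Origin: centre of its underside.
- pepper_mill: Dark wooden pepper mill, 58 x 58 x 170 mm, standing loose left of the press. Origin: centre of its underside.
- lemon: Yellow lemon, 72 x 55 x 56 mm, lying loose right of the press, to its front. Origin: centre of its underside.

How it is judged:
By the outcome, as a careful person would: the job done as asked, in the order asked, and still so for the second after the job is handed in, with the robot touching nothing.
It also fails if it takes over 70 s, if anything falls off the work surface, if the arm or the gripper's body presses on something with over 40 N, if the wrist force passes 120 N, or if a joint passes its speed limit or range.

## Robot

A 6-joint arm with a two-finger parallel gripper is mounted at the origin on a cart in front of the work surface, level with it; the furniture and walls round the work are solid. World frame = base frame: x ahead of the robot, y to its left, z up, the work surface at z = 0. Lengths are in m, angles in rad, forces in N, time in s.
With the tool pointing down it reaches from about 0.35 to 0.775 m from the base axis. Payload 7.3 kg.
Tool frame: the origin (TCP) lies at the very end of the fingers, on their centre line; the grasp point (between the pads) lies 19 mm behind it; z points along the fingers, y is the line along which they close (so a half turn about z gives the same grasp; the last joint's range is limited). The gripper opens to 92 mm and grips with 3 to 60 N. Pads are 19 mm wide; open, the fingers measure 130 mm over their backs; the gripper's body (75 mm by 190 mm) begins 47 mm behind the grasp point.
Start: joints at [-1.396, 0.342, 1.524, -0, 1.275, -0.146], TCP at [0.166, -0.498, 0.227] pointing down, gripper open.
Joint ranges: [-2.53, 2.53], [-0.77, 2.02], [0.04, 2.7], [-1, 4.14], [0.28, 2.66], [-3.11, 3.11]. Speed limits (rad/s): [2.57, 2.57, 3.14, 3.14, 3.14, 3.14].

## Interface

Orientations are given as [roll, pitch, yaw] about the fixed x, y, z axes, in that order (R = Rz(yaw) Ry(pitch) Rx(roll)).
In Python, from cell import * gives the robot as it stands.
- The arm moves only by the tool step_arm, never from a script. Its argument "commands" is a list of rows, each a list of 7 numbers: the opening, from 0 (shut) to 1 (fully open), then the shift along the world's x, y, z in cm, then the turn, a rotation vector about the world's x, y, z in rad. A call has 1 to 5 rows; each row is the pose to reach, as a shift and turn from the pose commanded when the call began; what a row does not reach only later rows make up. A row lasts 1/12 s, in which the tool goes at most 41.7 mm and 7.16 degrees, less where a joint would pass 70% of its speed; a pose out of reach is approached as far as the arm can. A call with a gripper value outside its range is refused whole. The fingers move at their own pace and stop on an object; "grip_force" is the grip in N (left out, the last holds). Time passes only in rows, so rows that repeat a pose let the fingers close. It gives the time, the measured TCP pose, the force, the opening and the grip force at its end, in the units of the state.
- observe(): the state, without advancing time (a new reading comes with each control period).
- read_camera(name): name is "scene" or "top"; returns the picture (400x640x3 uint8, red, green, blue); there is no depth.
- camera_model(name): a dict with "vfov" (degrees; the focal length in pixels is half the picture's height over the tangent of half this angle, whatever the lens; pixels are square), "cx", "cy" (the principal point, pixels), "world_to_cam" (4x4, takes a point from world to camera coordinates). Camera axes: x right, y up, looking along -z (the intrinsics and any distortion apply to the point x, -y, -z); pixel columns grow to the right and rows downward; lengths in m; the calibration is good to about 2 mm. A picture is of the moment at which its call begins. camera_model takes no time and is no camera call.
- hand_in(): hands the job in; it is judged then, once.
The state is a dict: "time": time; "qpos": joint angles; "qvel": joint speeds; "joint_efforts": joint torques, N m; "tool_pos": TCP position; "tool_rot": TCP orientation; "contact_force": force on the tool from outside, world axes, zero at the start; "torque": the same for the moment, N m; "opening": finger opening in m; "grip_force": force on a finger pad.
Only numpy, scipy, OpenCV 4.12 (cv2) and the standard library are available. Lean on these libraries where they do the work, as an engineer would, in place of code of your own. Each camera call takes 0.05 s, during which the arm holds its last target. There are 200 camera calls.

## Working session

There is one attempt and no reset: what is moved stays moved. The work goes in short steps, Python scripts to look and compute and a tool call to move; the robot and the scene stay as the last step left them, time stands still between calls to the robot, and variables do not carry over. Pictures are saved under pics/ and viewed, at most 10 in all, crops included, and the job is handed in when it is done.

Besides the shell and the picture viewer there is one more tool, called after "Emit:" as name(argument=value, ...) on one line, values as JSON. step_arm: Moves the arm, as the interface text tells. Its arguments: {"type":"object","properties":{"commands":{"type":"array"},"grip_force":{"type":"number"}},"required":["commands"]}

```bash
mkdir -p pics; ls
python3 - <<'E'
from cell import *
import cv2
for n in("scene","top"):
    im=read_camera(n); cv2.imwrite(f"pics/{n}0.png",im[:,:,::-1]); m=camera_model(n); print(n,m)
print(observe())
E
```

```text
pics
scene {'vfov': 54.63733708143753, 'cx': 323.4237504886771, 'cy': 196.47741058939647, 'world_to_cam': array([[-0.87907696, -0.47631955,  0.01853095,  0.37984358],
       [ 0.3120715 , -0.54569072,  0.77771011, -0.41066982],
       [-0.36032636,  0.68945002,  0.62834989, -0.82337887],
       [ 0.        ,  0.        ,  0.        ,  1.        ]])}
top {'vfov': 43.11628981002761, 'cx': 321.62327235015164, 'cy': 191.6374317496506, 'world_to_cam': array([[-0.01530079, -0.99958241,  0.02451296, -0.18756611],
       [ 0.9914654 , -0.011993  ,  0.12981725, -0.5202457 ],
       [-0.12946906,  0.02629005,  0.99123488, -1.31748043],
       [ 0.        ,  0.        ,  0.        ,  1.        ]])}
{'time': 0.1, 'qpos': array([-1.39598472e+00,  3.42630026e-01,  1.52492365e+00,  1.60258074e-05,
        1.27543613e+00, -1.46026258e-01]), 'qvel': array([-9.41087559e-04,  5.27953608e-05, -1.07555399e-03,  2.01709715e-03,
       -1.15985535e-03,  8.82641301e-04]), 'joint_efforts': array([ 1.13395516e-03, -4.32004166e+01, -2.44694191e+01,  7.18227332e-02,
        5.26391761e-02, -4.82158441e-05]), 'tool_pos': array([ 0.16551169, -0.49783237,  0.22612567]), 'tool_rot': array([-3.14021260e+00, -2.18458613e-04,  3.20833035e-01]), 'contact_force': array([ 0.54004529, -0.19730498, -0.27423359]), 'torque': array([-0.0185325 ,  0.03406286, -0.01569648]), 'grip_force': 0.0, 'opening': 0.09183674224733299}
```

View pics/scene0.png

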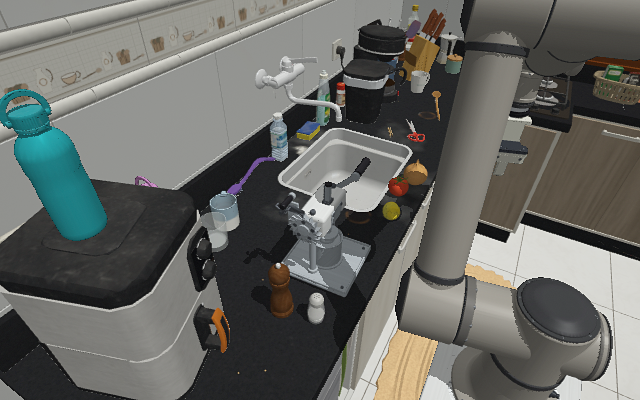

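View pics/top0.png

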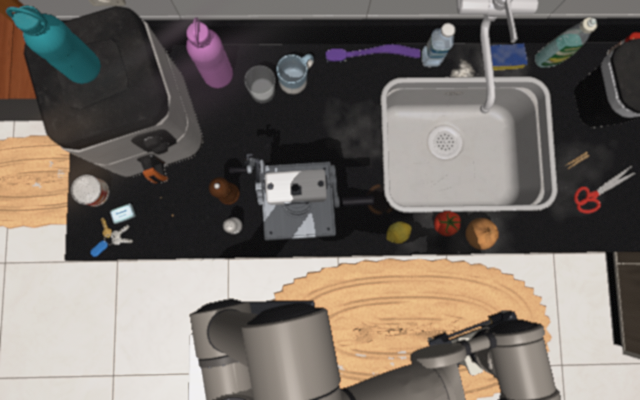

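The scene view shows the press at about (320,235), its base's front corner near (345,290), mill and salt at (280,290) and (316,305). In the top view the base spans about (262–338, 163–237), the crank handle lies at (370,200), the lever pin near (248,162) and the lemon at (399,232). I'll enlarge both.

Run:
```python
import cv2,numpy as np
a=cv2.imread("pics/scene0.png")[140:310,240:440]; b=cv2.imread("pics/top0.png")[130:260,200:430]
cv2.imwrite("pics/s0c.png",cv2.resize(a,None,fx=3.5,fy=3.5,interpolation=cv2.INTER_CUBIC)); cv2.imwrite("pics/t0c.png",cv2.resize(b,None,fx=3.4,fy=3.4,interpolation=cv2.INTER_CUBIC))
```

```text
(no output)
```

View pics/s0c.png

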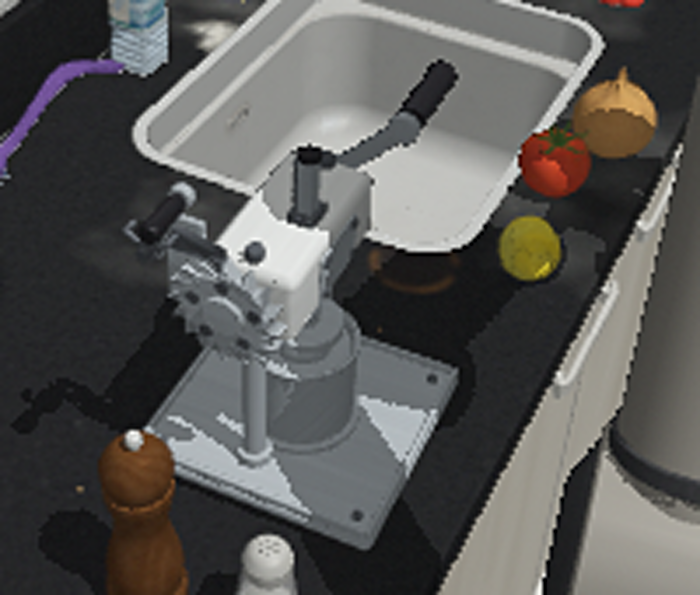

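View pics/t0c.png

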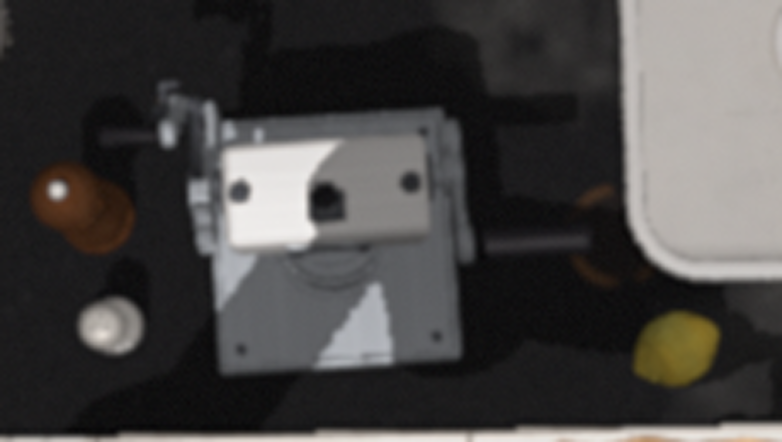

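The enlarged scene view shows the wheel hub at crop (225,312), the pin at about (143,235)–(180,195) and the handle at (408,118)–(448,70). The enlarged top view has base corners at (219,375), (462,357), (443,107) and (222,120), the handle at (487,240)–(590,240), and the lever pin at (100,135)–(165,135). Next I'll turn these into positions.

```bash
cat > h.py <<'E'
from cell import *
import numpy as np, cv2
C={n:camera_model(n) for n in("scene","top")}
def ray(n,u,v):
    m=C[n];f=200/np.tan(np.radians(m["vfov"]/2));W=m["world_to_cam"];R=W[:3,:3]
    d=R.T@np.array([(u-m["cx"])/f,-(v-m["cy"])/f,-1]);return -R.T@W[:3,3],d/np.linalg.norm(d)
def onz(n,u,v,z):
    o,d=ray(n,u,v);return o+d*(z-o[2])/d[2]
def tri(a,b):
    o,d=ray("top",*a);p,e=ray("scene",*b)
    s=np.linalg.lstsq(np.c_[d,-e],p-o,rcond=None)[0];A=o+d*s[0];B=p+e*s[1];return (A+B)/2,np.linalg.norm(A-B)
def proj(n,P):
    m=C[n];f=200/np.tan(np.radians(m["vfov"]/2));c=m["world_to_cam"]@np.r_[P,1]
    return m["cx"]+f*c[0]/-c[2],m["cy"]-f*c[1]/-c[2]
T=lambda x,y:(200+(x+.5)/3.4-.5,130+(y+.5)/3.4-.5)
S=lambda x,y:(240+(x+.5)/3.5-.5,140+(y+.5)/3.5-.5)
E
python3 - <<'E'
from h import *
np.set_printoptions(precision=4,suppress=True)
c=[onz("top",*T(*p),.012) for p in[(219,375),(462,357),(443,107),(222,120)]]
c2=[onz("scene",*S(*p),.012) for p in[(368,545),(458,370)]]
print("base",*c,sep="\n");print("scene FL, FR",*c2)
print("edges",[np.linalg.norm(c[i]-c[i-1]) for i in range(4)],"mean",sum(c)/4)
v=c[0]+c[3]-c[1]-c[2];print("yaw",np.arctan2(-v[0],v[1]))
v=c[3]+c[2]-c[0]-c[1];print("yaw2",np.arctan2(v[1],v[0]))
for nm,a,b in[("h in",(487,240),(408,118)),("h out",(590,240),(448,70)),("pin out",(100,135),(143,235)),("pin in",(165,135),(180,195))]:
    print(nm,*tri(T(*a),S(*b)))
print("hz",onz("top",*T(487,240),.25),onz("top",*T(590,240),.25),"pin z",onz("top",*T(100,135),.293),onz("top",*T(165,135),.293))
print("salt",onz("top",*T(98,325),.09),"mill",onz("top",*T(58,190),.17),"lemon",onz("top",*T(680,348),.028))
E
```

```text
base
[ 0.392  -0.0389  0.012 ]
[ 0.4035 -0.231   0.012 ]
[ 0.605  -0.2195  0.012 ]
[ 0.5963 -0.0415  0.012 ]
scene FL, FR [ 0.3952 -0.0461  0.012 ] [ 0.407  -0.2415  0.012 ]
edges [np.float64(0.2042283818566644), np.float64(0.19241335729645456), np.float64(0.20185177294798393), np.float64(0.1782102708965867)] mean [ 0.4992 -0.1327  0.012 ]
yaw 0.05446959765161931
yaw2 0.022252647550760823
h in [ 0.4695 -0.2365  0.2504] 0.0002678714976800474
h out [ 0.4677 -0.3043  0.2545] 0.0012696464336998845
pin out [0.5354 0.0119 0.2933] 0.0005773256545869618
pin in [ 0.5347 -0.0295  0.2958] 0.0009458115699626616
hz [ 0.4697 -0.2365  0.25  ] [ 0.4688 -0.3047  0.25  ] pin z [0.5352 0.0118 0.293 ] [ 0.5347 -0.0294  0.293 ]
salt [0.4276 0.0441 0.09  ] mill [0.518  0.0604 0.17  ] lemon [ 0.4074 -0.4018  0.028 ]
```

Emit:
step_arm(commands=[[0.4, 6, 8, 17, 0, 0, 0.6], [0.4, 6, 8, 17, 0, 0, 0.6], [0.4, 6, 8, 17, 0, 0, 0.6], [0.4, 6, 8, 17, 0, 0, 0.6], [0.4, 6, 8, 17, 0, 0, 0.6]], grip_force=30)

```text
time: 0.52
tool_pos: [0.2264, -0.417, 0.3998]
tool_rot: [3.139, 0.001, 0.928]
contact_force: [0.1, -0.5, 0.7]
opening: 0.0631
grip_force: 0.0
```

Emit:
step_arm(commands=[[0.4, 12, 16, 0, 0, 0, 0.6], [0.4, 12, 16, 0, 0, 0, 0.6], [0.4, 12, 16, 0, 0, 0, 0.6], [0.4, 12, 16, 0, 0, 0, 0.6], [0.4, 12, 16, 0, 0, 0, 0.6]])

```text
time: 0.93
tool_pos: [0.3465, -0.2557, 0.3967]
tool_rot: [3.141, -0.001, 1.528]
contact_force: [0.8, -0.3, 0.1]
opening: 0.0371
grip_force: 0.0
```

Emit:
step_arm(commands=[[0.4, 12, 16, 0, 0, 0, 0.1], [0.4, 12, 16, 0, 0, 0, 0.1], [0.4, 12, 16, 0, 0, 0, 0.1], [0.4, 12, 16, 0, 0, 0, 0.1], [0.4, 12, 16, 0, 0, 0, 0.1]])

```text
time: 1.35
tool_pos: [0.4666, -0.0955, 0.3965]
tool_rot: [-3.141, -0.001, 1.622]
contact_force: [-0.2, -0.6, 0.9]
opening: 0.0368
grip_force: 0.0
```

Emit:
step_arm(commands=[[0.4, 3.4, 4.5, -1, 0, 0, 0], [0.4, 6.9, 9, -4, 0, 0, 0], [0.4, 6.9, 9, -6, 0, 0, 0], [0.4, 6.9, 9, -6, 0, 0, 0], [0.4, 6.9, 9, -6, 0, 0, 0]])

```text
time: 1.77
tool_pos: [0.5341, -0.0065, 0.3336]
tool_rot: [-3.135, -0.001, 1.624]
contact_force: [0.5, -1.3, -0.2]
opening: 0.0363
grip_force: 0.0
```

Run:
```python
from h import *
print(observe()["tool_pos"])
P=[]
for n,(r) in {"scene":(140,300,220,380),"top":(130,240,200,400)}.items():
    im=read_camera(n)[:,:,::-1]; a,b,c,d=r
    P.append(cv2.resize(im[a:b,c:d],(400,400*(b-a)//(d-c)),interpolation=cv2.INTER_CUBIC))
h=max(p.shape[0] for p in P)
cv2.imwrite("pics/1.png",np.hstack([np.pad(p,((0,h-p.shape[0]),(0,0),(0,0))) for p in P]))
```

```text
[ 0.53414645 -0.0064921   0.33358215]
```

View pics/1.png

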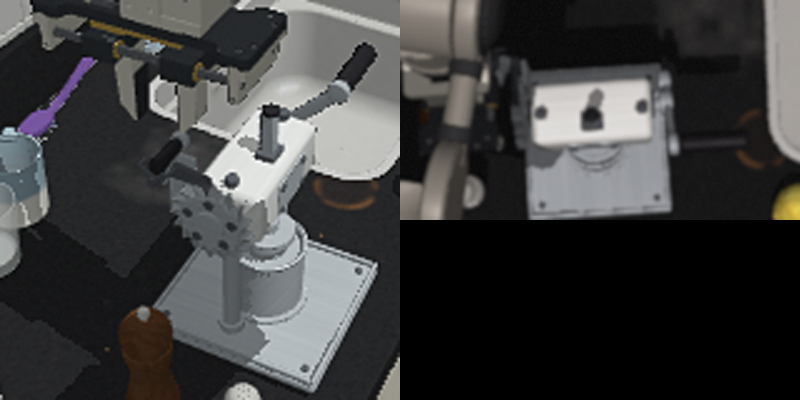

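The fingers stand in front of and behind the pin: tips at (135,120) and (195,130), pin at (168,152). I'll descend and push it back.

Emit:
step_arm(commands=[[0.4, 0, 0, -3, 0, 0, 0], [0.4, 0, 0, -5.3, 0, 0, 0], [0.4, 0, 0, -5.3, 0, 0, 0], [0.4, 1, 0.05, -5.3, 0, 0, 0], [0.4, 1, 0.05, -5.3, 0, 0, 0]])

```text
time: 2.28
tool_pos: [0.5457, -0.009, 0.286]
tool_rot: [3.138, 0.001, 1.619]
contact_force: [-1.8, 0.2, -0.7]
opening: 0.0367
grip_force: 0.0
```

Emit:
step_arm(commands=[[0.4, 1, 0.05, 0, 0, 0, 0], [0.4, 2, 0.1, 0, 0, 0, 0], [0.4, 3, 0.15, 0, 0, 0, 0], [0.4, 3.8, 0.2, 0, 0, 0, 0], [0.4, 4.2, 0.22, 0, 0, 0, 0]])

```text
time: 2.7
tool_pos: [0.587, -0.0064, 0.2853]
tool_rot: [3.14, 0.001, 1.62]
contact_force: [-3.5, -1.2, 2.4]
opening: 0.0369
grip_force: 1.9
```

Emit:
step_arm(commands=[[0.4, 0.3, 0.02, 0, 0, 0, 0], [0.4, 0.6, 0.03, 0, 0, 0, 0], [0.4, 0.8, 0.04, 0, 0, 0, 0], [0.4, 1.0, 0.05, 0, 0, 0, 0], [0.4, 1.0, 0.05, 0, 0, 0, 0]])

```text
time: 3.12
tool_pos: [0.5948, -0.0057, 0.2833]
tool_rot: [-3.136, 0.001, 1.62]
contact_force: [-9.1, -4.4, 1.4]
opening: 0.0365
grip_force: 4.7
```

The force has jumped to 9 N, so the lever is at its stop. I'll back off, rise, and head for the crank.

Emit:
step_arm(commands=[[0.4, -1, -0.05, 0, 0, 0, 0], [0.4, -1, -0.05, 3, 0, 0, 0], [0.4, -1, -0.05, 7, 0, 0, 0], [0.6, -3, -3, 8.5, 0, 0, 0], [0.6, -5, -6, 8.5, 0, 0, 0]])

```text
time: 3.53
tool_pos: [0.5483, -0.0646, 0.3734]
tool_rot: [3.132, 0.002, 1.624]
contact_force: [-0.2, -1.5, 0.7]
opening: 0.046
grip_force: 0.0
```

Emit:
step_arm(commands=[[0.6, -7.5, -20, 0, 0, 0, 0], [0.6, -7.5, -20, 0, 0, 0, 0], [0.6, -7.5, -20, 0, 0, 0, 0], [0.6, -7.5, -20, 0, 0, 0, 0], [0.6, -7.5, -20, 0, 0, 0, 0]])

```text
time: 3.95
tool_pos: [0.4729, -0.2616, 0.3693]
tool_rot: [3.139, 0.001, 1.621]
contact_force: [2.0, -0.5, 0.1]
opening: 0.0548
grip_force: 0.0
```

Run:
```python
from h import *
print(observe()["tool_pos"],observe()["contact_force"])
P=[]
for n,(r) in {"scene":(140,300,220,380),"top":(130,240,200,400)}.items():
    im=read_camera(n)[:,:,::-1]; a,b,c,d=r
    P.append(cv2.resize(im[a:b,c:d],(400,400*(b-a)//(d-c)),interpolation=cv2.INTER_CUBIC))
h=max(p.shape[0] for p in P)
cv2.imwrite("pics/2.png",np.hstack([np.pad(p,((0,h-p.shape[0]),(0,0),(0,0))) for p in P]))
```

```text
[ 0.47293935 -0.26163697  0.36931036] [ 1.95057415 -0.52251744  0.1420925 ]
```

View pics/2.png

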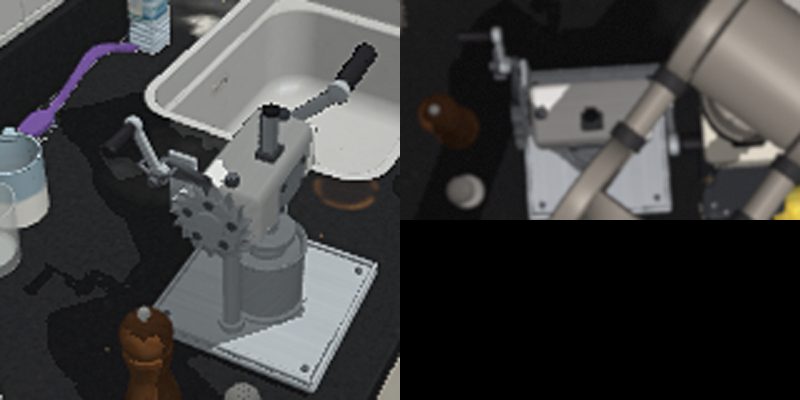

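The pin has moved back to about (125,135) in the crop and the pawl still lies on the wheel. Next, descend onto the handle.

Emit:
step_arm(commands=[[0.6, -0.45, -1, 0, 0, 0, 0], [0.6, -0.45, -1, -4, 0, 0, 0], [0.6, -0.45, -1, -8, 0, 0, 0], [0.6, -0.45, -1, -11, 0, 0, 0], [0.6, -0.45, -1, -13.8, 0, 0, 0]])

```text
time: 4.47
tool_pos: [0.4691, -0.2689, 0.229]
tool_rot: [3.141, -0.001, 1.622]
contact_force: [0.9, 0.6, 0.1]
opening: 0.0552
grip_force: 0.0
```

Emit:
step_arm(commands=[[0.6, 0, 0, 0, 0, 0, 0], [0.6, 0, 0, 0, 0, 0, 0], [0.6, 0, 0, 0, 0, 0, 0]])

```text
time: 4.72
tool_pos: [0.4701, -0.2703, 0.2328]
tool_rot: [3.139, 0.002, 1.622]
contact_force: [-0.1, -0.3, -0.1]
opening: 0.0551
grip_force: 0.0
```

Run:
```python
from h import *
o=observe();print(o["tool_pos"],o["contact_force"],o["opening"])
p=(220+112/2.5,140+143/2.5);print("pin end",onz("scene",*p,.293))
im=read_camera("scene")[:,:,::-1]
cv2.imwrite("pics/3.png",cv2.resize(im[110:270,260:420],(560,560),interpolation=cv2.INTER_CUBIC))
```

```text
[ 0.47013192 -0.2702574   0.23282498] [-0.09526617 -0.33386191 -0.06849683] 0.05512165793374566
pin end [0.58352259 0.00161884 0.293     ]
```

View pics/3.png

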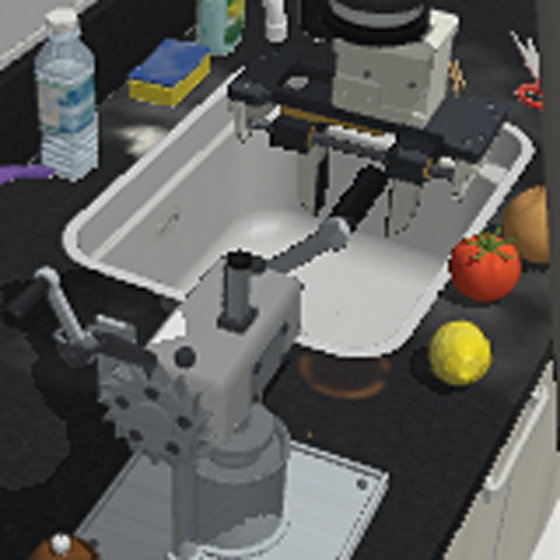

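The fingers straddle the handle (tips at (313,205) and (400,225)), and the pin sits at x 0.583, matching the back stop. I'll close, biased slightly to the pressing side.

Emit:
step_arm(commands=[[0.2, -0.3, 0, 0, 0, 0, 0], [0.1, -0.3, 0, 0, 0, 0, 0], [0.1, -0.3, 0, 0, 0, 0, 0], [0.1, -0.3, 0, 0, 0, 0, 0], [0.1, -0.3, 0, 0, 0, 0, 0]], grip_force=35)

```text
time: 5.18
tool_pos: [0.4662, -0.2702, 0.2311]
tool_rot: [3.141, 0.0, 1.621]
contact_force: [5.1, -0.4, -0.8]
opening: 0.0264
grip_force: 2.6
```

Emit:
step_arm(commands=[[0.1, 0, 0, 0, 0, 0, 0], [0.1, 0, 0, 0, 0, 0, 0], [0.1, 0, 0, 0, 0, 0, 0]])

```text
time: 5.43
tool_pos: [0.4673, -0.2702, 0.2312]
tool_rot: [3.138, 0.001, 1.621]
contact_force: [4.9, 0.5, 0.3]
opening: 0.0207
grip_force: 35.0
```

Emit:
step_arm(commands=[[0.1, -0.15, 0, -0.15, 0, 0, 0], [0.1, -0.3, 0, -0.3, 0, 0, 0], [0.1, -0.4, 0, -0.4, 0, 0, 0], [0.1, -0.4, 0, -0.4, 0, 0, 0], [0.1, -0.4, 0, -0.4, 0, 0, 0]])

```text
time: 5.85
tool_pos: [0.4638, -0.2704, 0.2275]
tool_rot: [3.137, 0.002, 1.621]
contact_force: [6.9, -0.1, 0.4]
opening: 0.0208
grip_force: 35.0
```

```bash
cat >> h.py <<'E'
def show(name):
    o=observe();print(o["time"],o["tool_pos"],o["contact_force"],o["torque"],o["opening"])
    im=read_camera("scene")[:,:,::-1]
    cv2.imwrite(name,cv2.resize(im[190:250,260:340],(800,600),interpolation=cv2.INTER_CUBIC))
    # pawl region brightness signature
E
python3 -c "
from h import *
show('pics/4.png')"
```

```text
5.85 [ 0.46382938 -0.27036732  0.22751825] [ 6.87190088 -0.14287416  0.41957327] [ 0.01013294 -1.17297886  0.03524008] 0.020783794559714804
```

View pics/4.png

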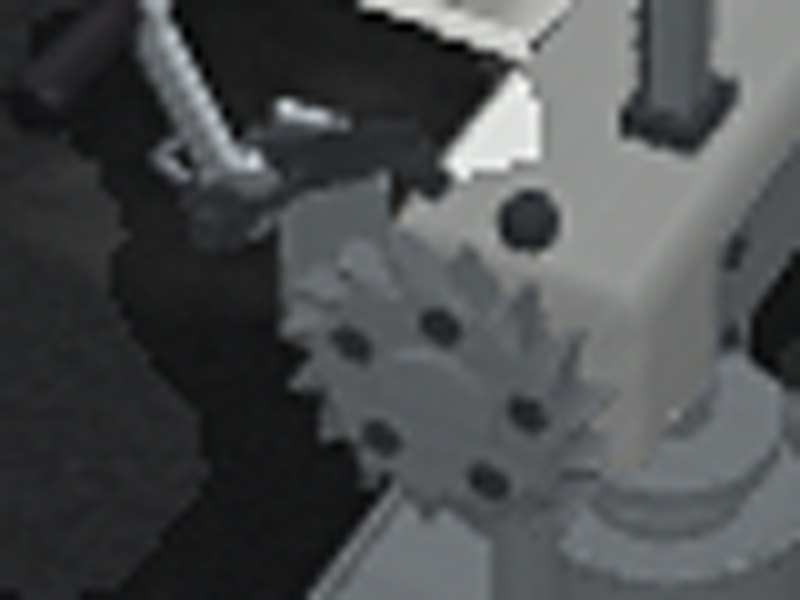

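The pawl is clear: the dark bar is raised with its nose at (430,175) and a gap above the wheel. Shaft is about +0.064. I'll tabulate the arc.

```bash
cat >> h.py <<'E'
def st(pos,F,c=(0.5245,0.1746)):
    dx=(pos[0]-c[0]);dz=pos[2]-c[1];a=np.arctan2(-dx,dz);r=np.hypot(dx,dz)
    print("a %.3f shaft %.3f r %.1fmm  Fback %.2f Frad %.2f"%(a,a-np.pi/4,1e3*r,F[0]*np.cos(a)+F[2]*np.sin(a),-F[0]*np.sin(a)+F[2]*np.cos(a)))
def tab(a0,n,st=.04):
    for i in range(1,n+1):
        a=a0-st*i;print("%.2f: %.2f %.2f"%(a,-8*(np.sin(a)-np.sin(a0)),8*(np.cos(a)-np.cos(a0))),end=" | " if i%5 else "\n")
E
python3 -c "
from h import *
st([.4673,0,.2312],[4.9,0,.3]);st([.4638,0,.2275],[6.9,0,.4])
for k in range(6): tab(.85-.2*k,5)"
```

```text
a 0.791 shaft 0.005 r 80.5mm  Fback 3.66 Frad -3.27
a 0.854 shaft 0.069 r 80.5mm  Fback 4.83 Frad -4.94
0.81: 0.22 0.24 | 0.77: 0.44 0.46 | 0.73: 0.68 0.68 | 0.69: 0.92 0.89 | 0.65: 1.17 1.09
0.61: 0.26 0.19 | 0.57: 0.52 0.37 | 0.53: 0.80 0.53 | 0.49: 1.08 0.69 | 0.45: 1.36 0.83
0.41: 0.29 0.13 | 0.37: 0.59 0.26 | 0.33: 0.89 0.36 | 0.29: 1.19 0.46 | 0.25: 1.50 0.55
0.21: 0.31 0.07 | 0.17: 0.63 0.13 | 0.13: 0.94 0.18 | 0.09: 1.26 0.22 | 0.05: 1.58 0.24
0.01: 0.32 0.01 | -0.03: 0.64 0.01 | -0.07: 0.96 -0.01 | -0.11: 1.28 -0.04 | -0.15: 1.60 -0.08
-0.19: 0.32 -0.05 | -0.23: 0.63 -0.12 | -0.27: 0.94 -0.20 | -0.31: 1.24 -0.29 | -0.35: 1.55 -0.40
```

Emit:
step_arm(commands=[[0.1, 0.11, 0.01, 0.12, 0, 0, 0], [0.1, 0.22, 0.01, 0.24, 0, 0, 0], [0.1, 0.33, 0.02, 0.35, 0, 0, 0], [0.1, 0.44, 0.02, 0.46, 0, 0, 0], [0.1, 0.56, 0.03, 0.57, 0, 0, 0]])

```text
time: 6.32
tool_pos: [0.4691, -0.2701, 0.2329]
tool_rot: [3.138, 0.001, 1.621]
contact_force: [5.7, 0.3, -0.2]
opening: 0.021
grip_force: 35.0
```

Emit:
step_arm(commands=[[0.1, 0.12, 0.01, 0.11, 0, 0, 0], [0.1, 0.24, 0.01, 0.21, 0, 0, 0], [0.1, 0.36, 0.02, 0.32, 0, 0, 0], [0.1, 0.49, 0.02, 0.42, 0, 0, 0], [0.1, 0.61, 0.03, 0.52, 0, 0, 0]])

```text
time: 6.73
tool_pos: [0.4748, -0.2698, 0.2379]
tool_rot: [3.139, 0.001, 1.621]
contact_force: [5.8, -1.1, -1.6]
opening: 0.0208
grip_force: 35.0
```

```bash
python3 -c "
from h import *
o=observe();st(o['tool_pos'],o['contact_force']);print(o['tool_pos'],o['contact_force'],o['torque'])"
```

```text
a 0.666 shaft -0.120 r 80.5mm  Fback 3.58 Frad -4.85
[ 0.47478002 -0.26978242  0.23790385] [ 5.81134054 -1.14760806 -1.59937408] [-0.20089133 -1.01212679  0.02240113]
```

Emit:
step_arm(commands=[[0.1, 0.15, 0.01, 0.06, 0, 0, 0], [0.1, 0.3, 0.01, 0.13, 0, 0, 0], [0.1, 0.45, 0.02, 0.2, 0, 0, 0], [0.1, 0.6, 0.03, 0.26, 0, 0, 0], [0.1, 0.75, 0.04, 0.33, 0, 0, 0]])

```text
time: 7.15
tool_pos: [0.4809, -0.2695, 0.2418]
tool_rot: [-3.141, 0.001, 1.621]
contact_force: [-1.3, -0.8, 6.7]
opening: 0.0204
grip_force: 35.0
```

```bash
python3 -c "
from h import *
o=observe();st(o['tool_pos'],o['contact_force']);print(o['tool_pos'],o['contact_force'],o['torque'])
tab(.56,5,.03);tab(.41,5,.03);tab(.26,5,.03);tab(.11,5,.03);tab(-.04,5,.03)"
```

```text
a 0.576 shaft -0.210 r 80.1mm  Fback 2.57 Frad 6.34
[ 0.48089089 -0.26949138  0.24176133] [-1.29628572 -0.7805721   6.71376348] [-0.25838451  0.1849781   0.03876194]
0.53: 0.21 0.12 | 0.50: 0.41 0.24 | 0.47: 0.63 0.35 | 0.44: 0.84 0.46 | 0.41: 1.06 0.56
0.38: 0.22 0.09 | 0.35: 0.45 0.18 | 0.32: 0.67 0.26 | 0.29: 0.90 0.33 | 0.26: 1.13 0.39
0.23: 0.23 0.06 | 0.20: 0.47 0.11 | 0.17: 0.70 0.15 | 0.14: 0.94 0.19 | 0.11: 1.18 0.22
0.08: 0.24 0.02 | 0.05: 0.48 0.04 | 0.02: 0.72 0.05 | -0.01: 0.96 0.05 | -0.04: 1.20 0.04
-0.07: 0.24 -0.01 | -0.10: 0.48 -0.03 | -0.13: 0.72 -0.06 | -0.16: 0.95 -0.10 | -0.19: 1.19 -0.14
```

Emit:
step_arm(commands=[[0.1, 0.2, 0.01, 0.14, 0, 0, 0], [0.1, 0.4, 0.02, 0.27, 0, 0, 0], [0.1, 0.6, 0.03, 0.4, 0, 0, 0], [0.1, 0.81, 0.04, 0.52, 0, 0, 0], [0.1, 1.02, 0.05, 0.63, 0, 0, 0]])

```text
time: 7.57
tool_pos: [0.4915, -0.2689, 0.2476]
tool_rot: [3.141, 0.001, 1.621]
contact_force: [-0.2, -3.6, 4.5]
opening: 0.0209
grip_force: 35.0
```

```bash
python3 -c "
from h import *
o=observe();st(o['tool_pos'],o['contact_force']);print(o['tool_pos'],o['contact_force'],o['torque'])"
```

```text
a 0.425 shaft -0.360 r 80.1mm  Fback 1.64 Frad 4.17
[ 0.49146502 -0.26894694  0.2475611 ] [-0.22777073 -3.59153104  4.47410226] [-0.42148199 -0.15825296  0.06547883]
```

Emit:
step_arm(commands=[[0.1, 0.14, 0, 0.07, 0, 0, 0], [0.1, 0.29, 0, 0.14, 0, 0, 0], [0.1, 0.43, 0, 0.21, 0, 0, 0], [0.1, 0.58, 0, 0.27, 0, 0, 0], [0.1, 0.72, 0, 0.33, 0, 0, 0]])

```text
time: 7.98
tool_pos: [0.4986, -0.2686, 0.2504]
tool_rot: [-3.141, -0.0, 1.621]
contact_force: [0.6, -1.7, 3.0]
opening: 0.0209
grip_force: 35.0
```

```bash
python3 -c "
from h import *
o=observe();st(o['tool_pos'],o['contact_force']);print(o['tool_pos'],o['contact_force'],o['torque'])
tab(.32,4,.025);tab(.22,4,.025);tab(.12,4,.025);tab(.02,4,.025)"
```

```text
a 0.329 shaft -0.456 r 80.1mm  Fback 1.49 Frad 2.62
[ 0.49860031 -0.26857994  0.25039228] [ 0.56368818 -1.70760594  2.96479066] [-0.44656653 -0.21474269 -0.00496387]
0.29: 0.19 0.06 | 0.27: 0.38 0.12 | 0.24: 0.58 0.17 | 0.22: 0.77 0.21 | 0.20: 0.20 0.04 | 0.17: 0.39 0.08 | 0.14: 0.59 0.11 | 0.12: 0.79 0.14 | 0.10: 0.20 0.02 | 0.07: 0.40 0.04 | 0.04: 0.60 0.05 | 0.02: 0.80 0.06 | -0.01: 0.20 0.00 | -0.03: 0.40 -0.00 | -0.06: 0.60 -0.01 | -0.08: 0.80 -0.02 |
```

Emit:
step_arm(commands=[[0.1, 0.15, 0, 0.06, 0, 0, 0], [0.1, 0.3, 0, 0.11, 0, 0, 0], [0.1, 0.46, 0, 0.16, 0, 0, 0], [0.1, 0.61, 0, 0.2, 0, 0, 0], [0.1, 0.76, 0.01, 0.24, 0, 0, 0]])

```text
time: 8.4
tool_pos: [0.5062, -0.2682, 0.2526]
tool_rot: [-3.141, -0.001, 1.621]
contact_force: [1.0, -2.0, 0.3]
opening: 0.021
grip_force: 35.0
```

```bash
python3 -c "
from h import *
o=observe();st(o['tool_pos'],o['contact_force']);print(o['tool_pos'],o['contact_force'],o['torque'])"
```

```text
a 0.231 shaft -0.554 r 80.1mm  Fback 1.07 Frad 0.03
[ 0.50615996 -0.2681901   0.25258851] [ 1.0377799  -1.97379822  0.27130407] [-0.20843893 -0.21561302 -0.01319147]
```

Emit:
step_arm(commands=[[0.1, 0.16, 0, 0.03, 0, 0, 0], [0.1, 0.31, 0, 0.06, 0, 0, 0], [0.1, 0.47, 0.01, 0.09, 0, 0, 0], [0.1, 0.63, 0.01, 0.12, 0, 0, 0], [0.1, 0.79, 0.01, 0.14, 0, 0, 0]])

```text
time: 8.82
tool_pos: [0.514, -0.2678, 0.254]
tool_rot: [-3.141, -0.001, 1.621]
contact_force: [-0.2, 2.5, 0.1]
opening: 0.0212
grip_force: 35.0
```

```bash
python3 -c "
from h import *
o=observe();st(o['tool_pos'],o['contact_force']);print(o['tool_pos'],o['contact_force'],o['torque'])"
```

```text
a 0.132 shaft -0.654 r 80.1mm  Fback -0.15 Frad 0.15
[ 0.51398355 -0.26784817  0.25398468] [-0.16800809  2.48423413  0.12455644] [ 0.22705215 -0.10418666  0.02128146]
```

Emit:
step_arm(commands=[[0.1, 0.13, 0.01, 0.02, 0, 0, 0], [0.1, 0.26, 0.01, 0.03, 0, 0, 0], [0.1, 0.38, 0.01, 0.04, 0, 0, 0], [0.1, 0.5, 0.01, 0.05, 0, 0, 0]])

```text
time: 9.15
tool_pos: [0.5189, -0.2676, 0.2545]
tool_rot: [-3.141, -0.001, 1.621]
contact_force: [0.4, 4.8, -1.3]
opening: 0.021
grip_force: 35.0
```

```bash
python3 -c "
from h import *
o=observe();st(o['tool_pos'],o['contact_force']);print(o['tool_pos'],o['contact_force'],o['torque'])"
```

```text
a 0.070 shaft -0.716 r 80.1mm  Fback 0.30 Frad -1.37
[ 0.5189376  -0.26763612  0.25448914] [ 0.39233646  4.84913553 -1.34902017] [ 0.66351336 -0.16255146  0.10538917]
```

Emit:
step_arm(commands=[[0.1, 0.14, 0.01, 0.01, 0, 0, 0], [0.1, 0.27, 0.03, 0.01, 0, 0, 0], [0.1, 0.41, 0.05, 0.01, 0, 0, 0], [0.1, 0.54, 0.06, 0.01, 0, 0, 0], [0.1, 0.68, 0.07, 0.01, 0, 0, 0]])

```text
time: 9.57
tool_pos: [0.5257, -0.2673, 0.2547]
tool_rot: [-3.141, -0.001, 1.621]
contact_force: [-1.3, 4.7, -3.4]
opening: 0.021
grip_force: 35.0
```

```bash
python3 -c "
from h import *
o=observe();st(o['tool_pos'],o['contact_force']);print(o['tool_pos'],o['contact_force'],o['torque'])"
```

```text
a -0.015 shaft -0.801 r 80.1mm  Fback -1.23 Frad -3.41
[ 0.5257279  -0.26732203  0.25465275] [-1.2838803   4.65039225 -3.38985832] [7.54418061e-01 7.08225756e-04 6.88077252e-03]
```

Emit:
step_arm(commands=[[0.1, 0, 0, 0, 0, 0, 0]])

```text
time: 9.65
tool_pos: [0.526, -0.2673, 0.2547]
tool_rot: [-3.141, -0.001, 1.621]
contact_force: [0.2, 4.7, -3.2]
opening: 0.0212
grip_force: 35.0
```

Emit:
step_arm(commands=[[0.1, 0, 0, 0, 0, 0, 0]])

```text
time: 9.73
tool_pos: [0.5259, -0.2673, 0.2547]
tool_rot: [-3.142, -0.001, 1.621]
contact_force: [-0.5, 6.4, -3.3]
opening: 0.021
grip_force: 35.0
```

Emit:
step_arm(commands=[[0.1, 0, 0, 0, 0, 0, 0]])

```text
time: 9.82
tool_pos: [0.526, -0.2673, 0.2547]
tool_rot: [3.141, -0.001, 1.621]
contact_force: [0.4, 5.0, -3.7]
opening: 0.0208
grip_force: 35.0
```

Emit:
step_arm(commands=[[0.1, 0, 0, 0, 0, 0, 0]])

```text
time: 9.9
tool_pos: [0.526, -0.2673, 0.2547]
tool_rot: [3.141, -0.001, 1.621]
contact_force: [0.2, 6.2, -4.0]
opening: 0.0212
grip_force: 35.0
```

Shaft is at about -0.80. The resting tangential force is zero, and the fit puts the lid's push at about 6 N, mid-window. I'll relieve the side loads and open gently.

Emit:
step_arm(commands=[[0.1, 0, 0.05, -0.05, 0, 0, 0], [0.1, 0, 0.05, -0.05, 0, 0, 0], [0.3, 0, 0.05, -0.05, 0, 0, 0], [0.35, 0, 0.05, -0.05, 0, 0, 0], [0.5, 0, 0.05, -0.05, 0, 0, 0]])

```text
time: 10.32
tool_pos: [0.526, -0.268, 0.2551]
tool_rot: [3.14, 0.002, 1.62]
contact_force: [0.7, -0.3, -0.5]
opening: 0.0347
grip_force: 0.0
```

Emit:
step_arm(commands=[[0.6, 0, 0, 0, 0, 0, 0], [0.6, 0, 0, 0, 0, 0, 0], [0.6, 0, 0, 0, 0, 0, 0]])

```text
time: 10.57
tool_pos: [0.5259, -0.2674, 0.2546]
tool_rot: [3.141, 0.001, 1.621]
contact_force: [0.5, -0.2, 0.2]
opening: 0.053
grip_force: 0.0
```

```bash
python3 -c "
from h import *
o=observe();print(o['tool_pos'],o['contact_force'],o['opening'])
im=read_camera('scene')[:,:,::-1]
cv2.imwrite('pics/5.png',cv2.resize(im[110:270,260:420],(560,560),interpolation=cv2.INTER_CUBIC))
print(proj('scene',[.526-.0,-.2673,.273]))"
```

```text
[ 0.52586457 -0.26738675  0.25463229] [ 0.48606675 -0.18864748  0.2270674 ] 0.053002658306935554
(np.float64(342.2337402059503), np.float64(154.32700222754568))
```

View pics/5.png

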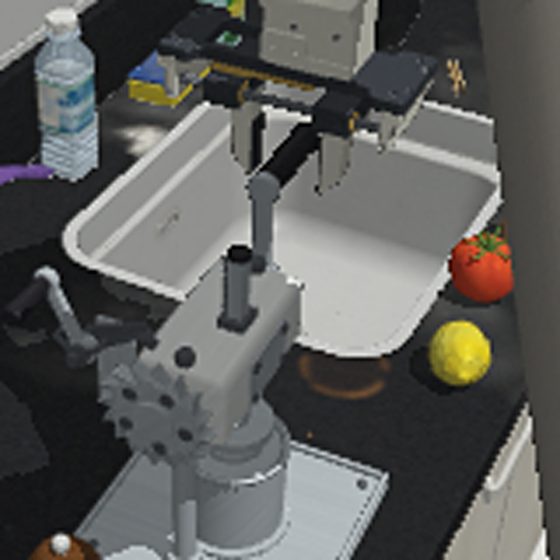

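The handle stays centred between the open fingers, at about (290,155). I'll check the sensor's free-air bias here, since it shifts the estimate.

Emit:
step_arm(commands=[[0.6, 0, 0, 0, 0, 0, 0]])

```text
time: 10.7
tool_pos: [0.5258, -0.2672, 0.2545]
tool_rot: [3.141, 0.0, 1.621]
contact_force: [-0.5, -0.1, 0.0]
opening: 0.0548
grip_force: 0.0
```

Emit:
step_arm(commands=[[0.6, 0, 0, 0, 0, 0, 0]])

```text
time: 10.78
tool_pos: [0.5258, -0.2671, 0.2544]
tool_rot: [3.141, 0.0, 1.621]
contact_force: [-0.1, -0.6, 0.4]
opening: 0.0549
grip_force: 0.0
```

Emit:
step_arm(commands=[[0.6, 0, 0, 0, 0, 0, 0]])

```text
time: 10.87
tool_pos: [0.5258, -0.2671, 0.2544]
tool_rot: [3.142, 0.0, 1.621]
contact_force: [-0.7, 0.4, -0.4]
opening: 0.0551
grip_force: 0.0
```

Emit:
step_arm(commands=[[0.6, 0, 0, 0, 0, 0, 0]])

```text
time: 10.95
tool_pos: [0.5258, -0.2671, 0.2544]
tool_rot: [3.142, 0.0, 1.621]
contact_force: [0.1, -0.3, 0.7]
opening: 0.0553
grip_force: 0.0
```

Emit:
step_arm(commands=[[0.6, 0, 0, 0, 0, 0, 0]])

```text
time: 11.03
tool_pos: [0.5258, -0.2671, 0.2544]
tool_rot: [3.142, 0.0, 1.621]
contact_force: [0.4, -0.6, 0.2]
opening: 0.0551
grip_force: 0.0
```

Emit:
step_arm(commands=[[0.6, 0, 0, 0, 0, 0, 0]])

```text
time: 11.12
tool_pos: [0.5258, -0.2671, 0.2544]
tool_rot: [3.142, 0.0, 1.621]
contact_force: [-0.1, -0.3, 0.4]
opening: 0.0549
grip_force: 0.0
```

The bias is about zero, so the estimate stands. Next, retreat up and over to the lever.

Emit:
step_arm(commands=[[0.6, 0, 0, 4, 0, 0, 0], [0.6, 0, 0, 8, 0, 0, 0], [0.5, 0, 0, 12.5, 0, 0, 0], [0.4, 1, 4, 12.5, 0, 0, 0], [0.4, 2, 8, 12.5, 0, 0, 0]])

```text
time: 11.53
tool_pos: [0.5465, -0.1884, 0.3827]
tool_rot: [3.136, 0.003, 1.616]
contact_force: [0.1, 0.9, -0.4]
opening: 0.04
grip_force: 0.0
```

Emit:
step_arm(commands=[[0.4, 3.7, 18.4, 0, 0, 0, 0], [0.4, 3.7, 18.4, 0, 0, 0, 0], [0.4, 3.7, 18.4, 0, 0, 0, 0], [0.4, 3.7, 18.4, 0, 0, 0, 0], [0.4, 3.7, 18.4, 0, 0, 0, 0]])

```text
time: 11.95
tool_pos: [0.583, 0.0014, 0.3796]
tool_rot: [3.141, -0.001, 1.624]
contact_force: [0.7, 0.3, 0.4]
opening: 0.0366
grip_force: 0.0
```

Emit:
step_arm(commands=[[0.4, 0, 0, 0, 0, 0, 0], [0.4, 0, 0, 0, 0, 0, 0]])

```text
time: 12.12
tool_pos: [0.5829, -0.0021, 0.3794]
tool_rot: [-3.142, 0.0, 1.623]
contact_force: [-0.0, -1.4, 0.2]
opening: 0.0369
grip_force: 0.0
```

Emit:
step_arm(commands=[[0.4, 0, 0, -4, 0, 0, 0], [0.4, 0, 0, -7, 0, 0, 0], [0.4, 0, 0, -9.5, 0, 0, 0], [0.4, 0, 0, -9.5, 0, 0, 0], [0.4, -0.9, -0.05, -9.5, 0, 0, 0]])

```text
time: 12.53
tool_pos: [0.5739, -0.0052, 0.2834]
tool_rot: [-3.139, -0.0, 1.619]
contact_force: [-0.5, 0.0, 1.6]
opening: 0.0371
grip_force: 0.0
```

Emit:
step_arm(commands=[[0.4, -0.8, -0.04, 0, 0, 0, 0], [0.4, -1.6, -0.08, 0, 0, 0, 0], [0.4, -2.4, -0.12, 0, 0, 0, 0], [0.4, -3.2, -0.16, 0, 0, 0, 0], [0.4, -4.0, -0.2, 0, 0, 0, 0]])

```text
time: 12.95
tool_pos: [0.5335, -0.0062, 0.2856]
tool_rot: [3.139, 0.001, 1.62]
contact_force: [4.5, -2.2, 0.3]
opening: 0.0366
grip_force: 2.1
```

Emit:
step_arm(commands=[[0.4, -0.3, -0.02, 0, 0, 0, 0], [0.4, -0.6, -0.03, 0, 0, 0, 0], [0.4, -0.8, -0.04, 0, 0, 0, 0], [0.4, -0.8, -0.04, 0, 0, 0, 0]])

```text
time: 13.28
tool_pos: [0.5253, -0.0061, 0.2841]
tool_rot: [-3.14, 0.0, 1.621]
contact_force: [1.4, -2.3, 0.9]
opening: 0.0367
grip_force: 1.0
```

Emit:
step_arm(commands=[[0.4, -0.2, -0.01, 0, 0, 0, 0], [0.4, -0.3, -0.02, 0, 0, 0, 0], [0.4, -0.4, -0.02, 0, 0, 0, 0]])

```text
time: 13.53
tool_pos: [0.523, -0.0062, 0.284]
tool_rot: [3.139, 0.0, 1.621]
contact_force: [12.7, -2.1, -5.6]
opening: 0.0368
grip_force: 5.9
```

The front stop is reached at 12.7 N. I'll back off, rise clear, and check.

Emit:
step_arm(commands=[[0.4, 0.9, 0.05, 0, 0, 0, 0], [0.4, 1.1, 0.05, 2, 0, 0, 0], [0.4, 1.1, 0.05, 6, 0, 0, 0], [0.4, 1.1, 0.05, 10, 0, 0, 0], [0.4, 1.1, 0.05, 12, 0, 0, 0]])

```text
time: 13.95
tool_pos: [0.5329, -0.0052, 0.4087]
tool_rot: [3.138, 0.0, 1.622]
contact_force: [-0.5, -0.5, 1.0]
opening: 0.0367
grip_force: 0.0
```

Emit:
step_arm(commands=[[0.4, -6, -16, 0, 0, 0, 0], [0.4, -6, -16, 0, 0, 0, 0], [0.4, -6, -16, 0, 0, 0, 0], [0.4, -6, -16, 0, 0, 0, 0], [0.4, -6, -16, 0, 0, 0, 0]])

```text
time: 14.37
tool_pos: [0.4705, -0.1704, 0.4039]
tool_rot: [-3.138, 0.0, 1.615]
contact_force: [-0.0, 0.0, -0.2]
opening: 0.0366
grip_force: 0.0
```

```bash
python3 -c "
from h import *
o=observe();print(o['time'],o['tool_pos'],o['contact_force'])
im=read_camera('scene')[:,:,::-1]
cv2.imwrite('pics/6.png',cv2.resize(im[130:250,260:420],(800,600),interpolation=cv2.INTER_CUBIC))"
```

```text
14.3667 [ 0.47046282 -0.17035118  0.40387806] [-0.04728563  0.04441945 -0.20525493]
```

View pics/6.png

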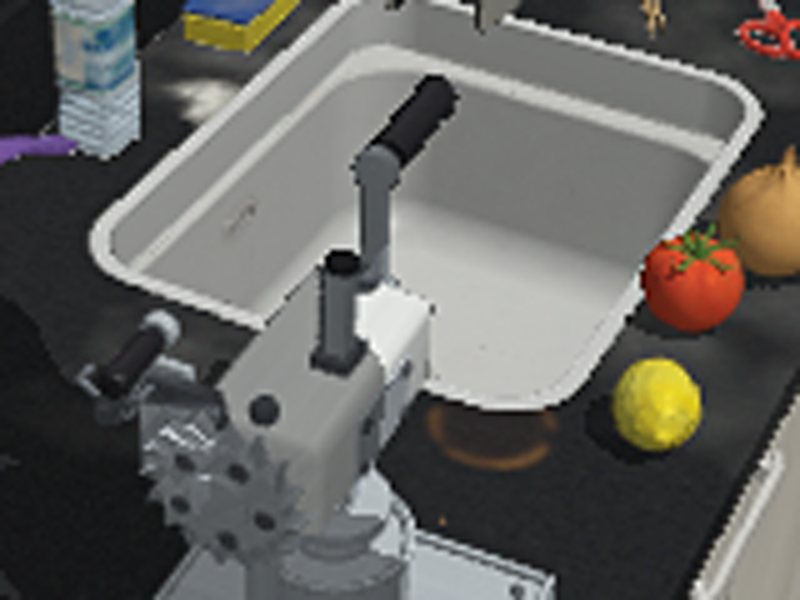

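The pin is back at (140,350), which matches its starting pixel position. The pawl is down on the wheel at (215,385), and the crank stands upright and hasn't moved.

```bash
python3 -c "
from cell import *
print(hand_in())"
```

```text
the job is handed in; nothing more can be done
None
```

I handed the job in at about 14.4 s with every step done in the order asked: the pawl was freed, the crank was let back about 0.8 rad until it stayed put by itself, and the lever is forward again with the pawl on the wheel. From the crank forces, I estimate the plate still bears on the lid with about 6 N. I couldn't see that contact directly, and the result was not reported back.

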